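# Pair a radiator head and hold the thermostat dial at pairing

### The arm

A 6-joint arm with a two-finger parallel gripper is mounted at the origin on the work surface. World frame = base frame: x ahead of the robot, y to its left, z up, the work surface at z = 0. Lengths are in mm, angles in rad, forces in N, time in s.
With the tool pointing down it reaches from about 325 to 850 mm from the base axis. Payload 4.4 kg.
Tool frame: the origin (TCP) lies on the centre line of the jaws, within the pads' length; the fingertips stand ctrl.tip_reach ahead of it and the grasp point (between the pads) lies 11 mm behind it (ctrl.tip_reach is the distance from the TCP to the fingertips, in mm); z points along the fingers, y is the line along which they close (so a half turn about z gives the same grasp; the last joint's range is limited). The gripper opens to 94 mm and grips with 3 to 60 N. Pads are 16 mm wide; open, the fingers measure 119 mm over their backs; the gripper's body (75 mm by 177 mm) begins 78 mm behind the grasp point.
Start: joints at [1.196, 0.207, 1.542, -0, 1.393, -0.15], TCP at [127.623, 560.66, 213.447] pointing down, gripper open.
Joint ranges: [-2.73, 2.73], [-0.86, 2.22], [0.23, 2.46], [-1.11, 4.25], [0.08, 2.63], [-2.82, 2.82]. Speed limits (rad/s): [2.79, 2.79, 3.14, 3.14, 3.14, 3.14].

### API

Orientations are given as a unit quaternion [w, x, y, z].
In Python, from station import ctrl gives the robot as it stands.
- The arm moves only by the tool arm_command, never from a script. Its argument "increments" is a list of rows, each a list of 3 entries, a list of its own where there are three numbers: the closure, from 0 (fully open) to 1 (shut), then the shift along the tool's x, y, z in cm, then the turn, a rotation vector about the tool's x, y, z in units of 5 degrees (1.0 is 5 degrees). In form: [[fingers, [tx, ty, tz], [wx, wy, wz]], ...]. A call has 1 to 8 rows; each row is the pose to reach, as a shift and turn from the pose commanded when the call began, along the tool's axes at that moment; what a row does not reach only later rows make up. A row lasts 1/12 s, in which the tool goes at most 41.7 mm and 7.16 degrees, less where a joint would pass 70% of its speed; a pose out of reach is approached as far as the arm can. A call with a gripper value outside its range is refused whole. The fingers move at their own pace and stop on an object; "squeeze" is the grip in N (left out, the last holds). Time passes only in rows, so rows that repeat a pose let the fingers close. It gives the time, the measured TCP pose, the force, the opening and the grip force at its end, in the units of the state.
- ctrl.get_obs(): the state, without advancing time (a new reading comes with each control period).
- ctrl.capture(name): name is "side" or "top" or "wrist"; returns the picture (400x640x3 uint8, red, green, blue); there is no depth.
- ctrl.calibration(name): a dict with "intrinsics" (3x3 intrinsics, pixels), "R" (3x3) and "t" (3): a world point X has camera coordinates R X + t. Camera axes: x right, y down, z forward; pixel columns grow to the right and rows downward; lengths in mm; the calibration is good to about 2 mm. A picture is of the moment at which its call begins: read the wrist's pose just before it. calibration takes no time and is no camera call; for the wrist camera it gives the pose at the moment of the call.
- ctrl.close_job(): hands the job in; it is judged then, once.
The state is a dict: "time": time; "joint_pos": joint angles; "qvel": joint speeds; "joint_efforts": joint torques, N m; "tcp_pos": TCP position; "ee_rot": TCP orientation; "contact_force": force on the tool from outside, world axes, zero at the start; "moment": the same for the moment, N m; "finger_gap": opening from 0.0 (shut) to 1.0 (fully open); "grasp_force": force on a finger pad.
Only numpy, scipy, OpenCV 4.12 (cv2) and the standard library are available. Lean on these libraries where they do the work, as an engineer would, in place of code of your own. Each camera call takes 0.05 s, during which the arm holds its last target. There are 200 camera calls.

### The job

Pair the radiator head with the thermostat: first turn the white head in its dock until its lens looks straight at the reader block's eye, and let it stand there, seated and upright. Then turn the thermostat's spring-return dial clockwise past its first two clicks to the third and last one and hold it there: finish with the gripper still holding the dial, because it springs back when let go. Leave the other parts on the bench where they lie.

Things in the scene. Friction and masses are not known exactly. Their poses are not given: they have to be found in the camera images.
- head: loose white plastic radiator valve head, upright cylinder 90 mm tall, about 0.2 kg, standing in the dock's seat. Diameter 46 mm up to 50 mm above its foot; grip part from 54 to 90 mm: 48 mm, with grey ribs. Origin: centre of its foot; z up; +x points out through the lens; a dark line on top runs from the centre to the lens side. It starts turned 1 rad or more off the eye and stays as it is left
- head_lens (a point): the head's lens, a dark pane 11 x 15 mm on a nose 16 mm wide that stands 6 mm out of the side: 29 mm from the axis along the head's +x, 33 mm above the foot (the nose spans 22 to 44 mm); axes as head
- dock: fixed white base plate 80 x 145 x 8 mm (y from -45 to +100 mm) with a round seat rim (inner diameter 52 mm, outer 62 mm, 8 mm high above the plate) at the origin, and at its +y end the grey reader block, 60 mm (x) x 40 mm (y), top 52 mm above the bench, near face 55 mm from the seat's centre. Origin: on the bench under the seat's centre
- dock_seat (a point): centre of the seat's floor, on the plate, 8 mm above the bench, where the middle of the head's foot rests (the rim leaves it 3 mm of play); axes as dock
- dock_eye (a point): the reader's eye, a dark disc of 16 mm diameter in the reader block's face towards the seat, 55 mm from the seat's centre along the dock's +y, 41 mm above the bench; axes as dock
- thermostat: fixed grey plastic box, 110 x 130 x 38 mm, its hinged cover folded open on the +x side and sloping down to the bench as far as 147 mm from the origin. Origin: on the bench under its centre and the dial's axis. Four dark ticks on its top, on the +x side, mark the dial's rest and three clicks (the last tick is longer)
- dial_grip (a point): on the dial's upright axis, 59 mm above the bench. The dial: white disc, diameter 68 mm, top 47 mm above the bench, with a bar across it 56 mm long, 12 mm thick, from 47 to 71 mm above the bench. x runs along the bar to its pointer end (dark line), z up; turns with the dial. At rest x is 0.525 rad counterclockwise (from above) of the thermostat's +x
- dial (a joint): dial angle in rad, 0 at rest, growing clockwise seen from above. Clicks at 0.35, 0.70, 1.05; stop at 1.15; above 0.93 counts as the third. A spring drives it back to 0 from anywhere; turning takes 0.04 to 0.14 N m, rising and falling by some 0.03 N m at each click. Turn it by pinching the bar (about 35 N grip) or pushing on the bar's side
- insulator: bystander: loose white ceramic insulator, ribbed, diameter 48 mm, 52 mm tall; origin centre of its foot
- tap_handle: bystander: loose chrome cross-shaped tap handle, 70 mm across, 30 mm tall; origin centre of its foot
- radiator_key: bystander: loose brass radiator key lying flat, about 51 x 34 mm, 12 mm high; origin under its middle
- switch_block: bystander: loose orange extension block with toggle switches, 120 x 55 x 40 mm; origin under its centre
Mind the look-alikes: they are no part of the job. Leave any green or yellow look-alike of the head alone.

How it is judged (in metres and radians):
On the way, in this order (a step that is already met when the one before it is completed fails the run):
1. the head stands in its seat, let go, with its lens facing the eye (y of dock_eye in the frame of head between -0.0145 and 0.0145 m and x of dock_eye in the frame of head above 0.03 m and angle between head's own z axis and vertical below 0.08 rad and horizontal distance between head and dock_seat below 0.007 m and z of head in the frame of dock_seat below 0.003 m and linear speed of head below 0.02 m/s and contact force between each of the arm, the fingers and head below 0.1 N), for 0.3 s.
2. the gripper holds the dial at the third click (value of joint dial above 0.93 rad and contact force between the fingers and thermostat above 0.4 N), for 0.3 s.
At the end, for the whole second after the job is handed in: The head stands upright (0.08 rad), untouched and seated (foot within 7 mm of the seat centre, not raised 3 mm), the eye within 14.5 mm of the line straight out of its lens (15 degrees); the fingers press the dial and keep it at the third click (above 0.93 rad) through the last second (all of step 1 and all of step 2); the arm keeps its last pose, push and grip.
It fails at once if the ceramic insulator is shifted more than 30 mm (distance of insulator from where it was at the start of the episode above 0.03 m).
It fails at once if the tap handle is shifted more than 30 mm (distance of tap_handle from where it was at the start of the episode above 0.03 m).
It fails at once if the radiator key is shifted more than 30 mm (distance of radiator_key from where it was at the start of the episode above 0.03 m).
It fails at once if the switch block is shifted more than 30 mm (distance of switch_block from where it was at the start of the episode above 0.03 m).
It also fails if it takes over 67 s, if anything falls off the work surface, if the arm or the gripper's body presses on something with over 40 N, if the wrist force passes 120 N, or if a joint passes its speed limit or range.

## Working session

There is one attempt and no reset: what is moved stays moved. The work goes in short steps, Python scripts to look and compute and a tool call to move; the robot and the scene stay as the last step left them, time stands still between calls to the robot, and variables do not carry over. Pictures are saved under pics/ and viewed, at most 10 in all, crops included, and the job is handed in when it is done.

Besides the shell and the picture viewer there is one more tool, called after "Request:" as name(argument=value, ...), one argument or row to a line, values as JSON. arm_command: Moves the arm, as the interface text tells. Its arguments: {"type":"object","properties":{"increments":{"type":"array","items":{"type":"array"}},"squeeze":{"type":"number"}},"required":["increments"]}

```bash
ls; mkdir -p pics; python3 - <<'E'
from station import ctrl
import cv2
o=ctrl.get_obs();print(o,ctrl.tip_reach)
for n in("top","side"):
    cv2.imwrite(f"pics/{n}0.png",ctrl.capture(n)[:,:,::-1]);c=ctrl.calibration(n);print(n,c)
E
```

```text
pics
{'time': 0.0, 'joint_pos': array([ 1.19648248e+00,  2.07430578e-01,  1.54293574e+00, -3.07681525e-05,
        1.39348944e+00, -1.50518277e-01]), 'qvel': array([ 8.96939932e-04,  6.42013406e-04, -1.16429704e-03,  9.30432484e-04,
       -1.56565582e-03,  7.95287094e-05]), 'joint_efforts': array([ 1.66331425e-03, -3.70850587e+01, -2.81428671e+01,  7.00191222e-02,
        3.59139964e-02, -1.51842719e-04]), 'tcp_pos': array([127.35203036, 559.91488278, 212.29342821]), 'ee_rot': array([-2.78920011e-04,  1.11661632e-01,  9.93745641e-01, -1.09674328e-03]), 'contact_force': array([ 0.09996316, -0.05703022,  0.08458884]), 'moment': array([-0.0209652 ,  0.01221731,  0.00886612]), 'grasp_force': 0.0, 'finger_gap': 0.9984646484635393} 8.0
top {'intrinsics': array([[478.49425485,   0.        , 322.69097172],
       [  0.        , 478.49425485, 202.83114304],
       [  0.        ,   0.        ,   1.        ]]), 'R': array([[ 4.87149172e-02, -9.98812598e-01,  5.01342927e-04],
       [-9.73537889e-01, -4.75943888e-02, -2.23514547e-01],
       [ 2.23273007e-01,  1.04004163e-02, -9.74700465e-01]]), 't': array([  -6.86555274,  592.652761  , 1433.35470507])}
side {'intrinsics': array([[454.85875187,   0.        , 323.06317911],
       [  0.        , 454.85875187, 204.84765778],
       [  0.        ,   0.        ,   1.        ]]), 'R': array([[ 0.98219055, -0.18786481, -0.00292264],
       [-0.12708697, -0.65281545, -0.74678035],
       [ 0.13838581,  0.73385203, -0.66506433]]), 't': array([-553.55923555,  118.33880668, 1231.32899399])}
```

View pics/top0.png

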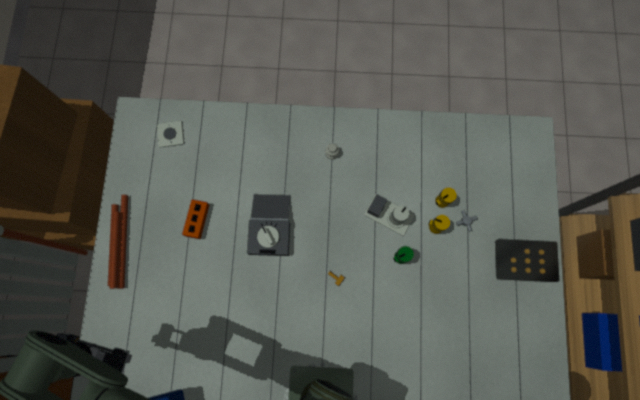

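View pics/side0.png

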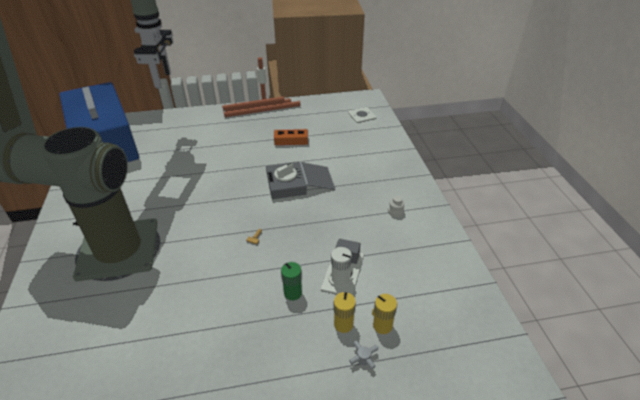

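The top view shows the head at about (402,214), the reader block at (379,205), the dial at (267,237), the green look-alike at (404,255) and yellow ones at (441,222). Next I'll enlarge the head and dial.

```bash
cat > h.py <<'E'
import numpy as np,cv2
from station import ctrl
def cast(c,px,z):
    K,R,t=c["intrinsics"],c["R"],c["t"]
    d=R.T@np.linalg.inv(K)@np.array([px[0],px[1],1.]);o=-R.T@t
    return o+d*(z-o[2])/d[2]
def proj(c,X):
    p=c["intrinsics"]@(c["R"]@np.array(X,float)+c["t"]);return p[:2]/p[2]
E
python3 - <<'E'
from h import *
t=cv2.imread("pics/top0.png");s=cv2.imread("pics/side0.png")
def cr(im,x,y,w,h,W=400,H=300):return cv2.resize(im[y:y+h,x:x+w],(W,H),interpolation=cv2.INTER_CUBIC)
out=np.vstack([np.hstack([cr(t,360,180,64,48),cr(t,236,190,80,60+0)]),np.hstack([cr(s,310,230,64,48),cr(s,260,155,80,60)])])
cv2.imwrite("pics/c0.png",out)
c=ctrl.calibration("top")
print(cast(c,(402,212),98),cast(c,(379,205),52),cast(c,(267,237),60),cast(c,(404,250),90))
E
```

```text
[ 568.32034109 -221.78561114   98.        ] [ 597.40558823 -156.13999276   52.        ] [476.93149279 189.26435111  60.        ] [ 453.10966383 -230.46357116   90.        ]
```

View pics/c0.png

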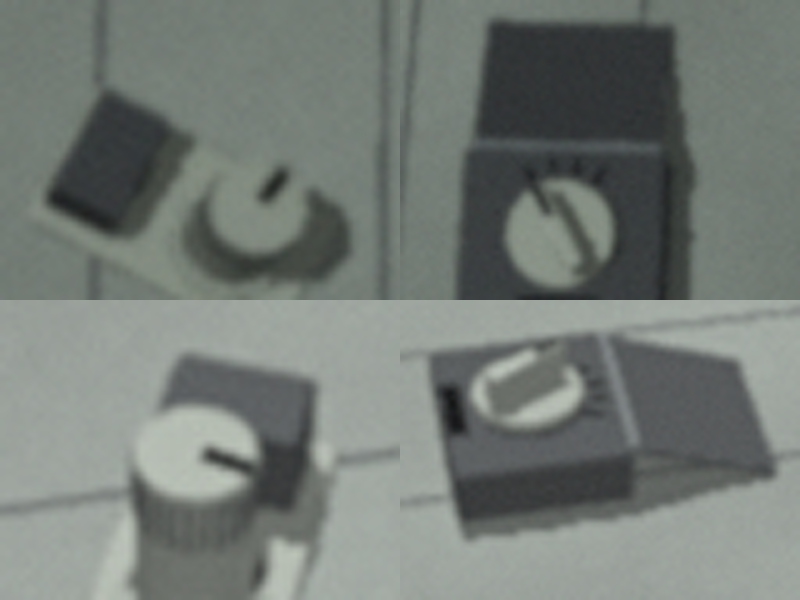

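The lens line points up-right in the top view, world heading about -0.6 rad; the eye lies up-left, heading about 1.15 rad. So I need roughly +100° CCW. I'll check the wrist camera's offset to plan closer views.

```bash
python3 - <<'E'
from h import *
c=ctrl.calibration("wrist");o=ctrl.get_obs();C=-c["R"].T@c["t"]
print(C-o["tcp_pos"],c["R"].round(3),c["intrinsics"][0,0])
from scipy.spatial.transform import Rotation as Ro
q=o["ee_rot"];M=Ro.from_quat(q[[1,2,3,0]]).as_matrix();print(M.T@(C-o["tcp_pos"]),M.round(3))
for tgt in([477-20,189,240],[568,-222,240]):print(M.T@(np.array(tgt)-o["tcp_pos"])/10)
t=ctrl.calibration("top")
for p in((446,193),(440,219)):print(cast(t,p,90))
E
```

```text
[-69.99779008  15.785131   171.65984348] [[ 0.222  0.975 -0.002]
 [ 0.945 -0.215  0.247]
 [ 0.24  -0.057 -0.969]] 296.46458667913373
[  71.80660043   -0.49739366 -171.63778015] [[-0.975  0.222 -0.001]
 [ 0.222  0.975 -0.002]
 [ 0.    -0.002 -1.   ]]
[-40.37426511 -28.86193047  -2.7118828 ]
[-60.31867216 -66.47357072  -2.64014988]
[ 636.95530406 -358.67712914   90.        ]
[ 553.82506522 -339.59257756   90.        ]
```

Request:
arm_command(
  increments=[
    [0,[-25,-18,0],[0,0,0]],
    [0,[-25,-18,0],[0,0,0]],
    [0,[-25,-18,0],[0,0,0]],
    [0,[-25,-18,0],[0,0,0]],
    [0,[-25,-18,0],[0,0,0]],
    [0,[-25,-18,0],[0,0,0]],
    [0,[-25,-18,0],[0,0,0]],
    [0,[-25,-18,0],[0,0,0]],
  ],
  squeeze=35,
)

```text
time: 0.77
tcp_pos: [333.7, 326.1, 213.1]
ee_rot: [0.001, 0.114, 0.994, -0.001]
contact_force: [-1.0, 0.6, -0.7]
finger_gap: 0.999
grasp_force: 0.0
```

Request:
arm_command(
  increments=[
    [0,[-15.5,-11,3],[0,0,0]],
    [0,[-15.5,-11,3],[0,0,0]],
    [0,[-15.5,-11,3],[0,0,0]],
    [0,[-15.5,-11,3],[0,0,0]],
    [0,[-15.5,-11,3],[0,0,0]],
    [0,[-15.5,-11,3],[0,0,0]],
    [0,[-15.5,-11,3],[0,0,0]],
  ],
)

```text
time: 1.35
tcp_pos: [458.1, 187.0, 182.6]
ee_rot: [-0.001, 0.113, 0.994, -0.0]
contact_force: [-0.2, 0.4, -0.3]
finger_gap: 0.998
grasp_force: 0.0
```

```bash
cat > w.py <<'E'
from h import *
import sys,pickle
o=ctrl.get_obs();c=ctrl.calibration("wrist");im=ctrl.capture("wrist")[:,:,::-1]
n=sys.argv[1];cv2.imwrite(f"pics/{n}.png",im);pickle.dump((o,c),open(n+".pkl","wb"))
print(o["time"],o["tcp_pos"],o["ee_rot"],o["joint_pos"].round(3))
E
python3 w.py wd
```

```text
1.35 [458.12135286 187.00223362 182.63267967] [-1.06851357e-03  1.13190793e-01  9.93572692e-01 -9.56768958e-05] [ 2.120e-01  6.500e-02  1.767e+00  1.000e-03  1.311e+00 -1.132e+00]
```

View pics/wd.png

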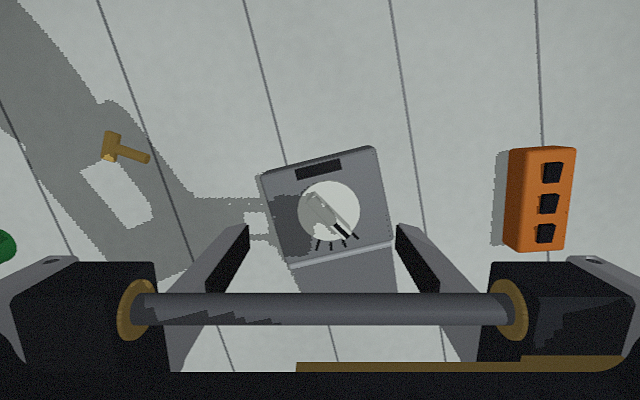

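The wrist view shows the dial disc around (329,211), the box top with corners near (259,176), (375,147), (394,241) and (289,267), and the pointer line running to (352,235).

```bash
python3 - <<'E'
from h import *
import pickle
o,c=pickle.load(open("wd.pkl","rb"))
P=[cast(c,p,38)[:2] for p in((259,176),(375,147),(394,241),(289,267))]
for i in range(4):print(P[i].round(1),np.linalg.norm(P[i]-P[i-1]).round(1),np.degrees(np.arctan2(*(P[i]-P[i-1])[::-1])))
print("centre",np.mean(P,0),"disc",cast(c,(329,211),47))
im=cv2.imread("pics/wd.png");hsv=cv2.cvtColor(im,cv2.COLOR_BGR2HSV)
m=((hsv[...,2]>165)&(hsv[...,1]<40)).astype(np.uint8);r=np.zeros_like(m);cv2.fillConvexPoly(r,np.array([(266,180),(372,152),(388,238),(293,260)]),1)
m*=r;cs,_=cv2.findContours(m,0,2);k=max(cs,key=cv2.contourArea)
(e,ax,an)=cv2.fitEllipse(cv2.convexHull(k));print(e,ax,an,cv2.boundingRect(k),cast(c,e,47))
z=im[170:260,270:385];cv2.imwrite("pics/zd.png",cv2.resize(z,None,fx=6,fy=6,interpolation=cv2.INTER_CUBIC))
E
```

```text
[427.8 123.4] 111.9 -177.72980918934587
[425.5 251.3] 127.9 91.0205359372485
[535. 253.] 109.5 0.9227836283362257
[539.5 127.9] 125.3 -87.91880115354307
centre [481.95759736 188.90521456] disc [480.64795399 188.90242131  47.        ]
(328.6250915527344, 209.7991943359375) (57.86983108520508, 61.56425094604492) 93.05838012695312 (302, 181, 58, 49) [479.23503875 188.80504893  47.        ]
```

View pics/zd.png

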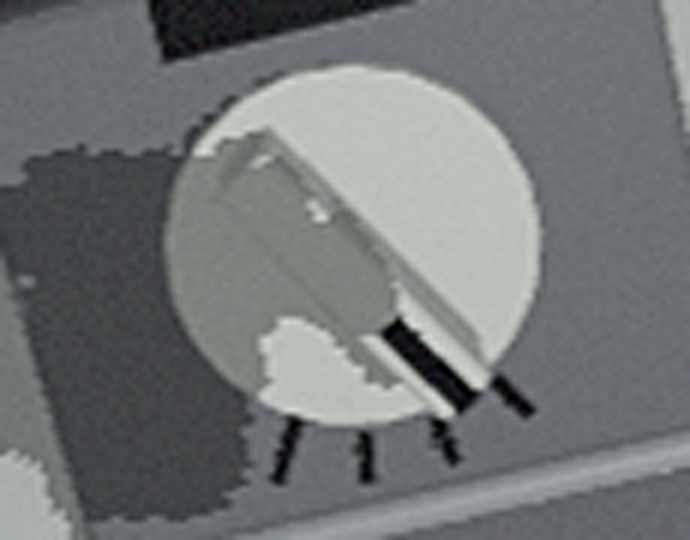

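Request:
arm_command(
  increments=[
    [0,[-16,-31,0],[0,0,4]],
    [0,[-16,-31,0],[0,0,4]],
    [0,[-16,-31,0],[0,0,4]],
    [0,[-16,-31,0],[0,0,4]],
    [0,[-16,-31,0],[0,0,4]],
    [0,[-16,-31,0],[0,0,4]],
    [0,[-16,-31,0],[0,0,4]],
    [0,[-16,-31,0],[0,0,4]],
  ],
)

```text
time: 2.07
tcp_pos: [541.7, -134.4, 183.9]
ee_rot: [0.0, 0.281, 0.96, 0.0]
contact_force: [1.8, -0.1, 0.1]
finger_gap: 0.998
grasp_force: 0.0
```

The enlarged crop gives the disc centre at wrist pixel (328.8,211.1), which is about (480.5,189) in world. The dark pointer line runs from (335,224) to (348,237), next to the rest tick. Next stop is above the head.

Request:
arm_command(
  increments=[
    [0,[-7,-6,0],[0,0,11]],
    [0,[-7,-6,0],[0,0,11]],
    [0,[-7,-6,0],[0,0,11]],
    [0,[-7,-6,0],[0,0,11]],
    [0,[-7,-6,0],[0,0,11]],
    [0,[-7,-6,0],[0,0,11]],
    [0,[-7,-6,0],[0,0,11]],
    [0,[-7,-6,0],[0,0,11]],
  ],
)

```text
time: 2.73
tcp_pos: [568.2, -220.7, 183.6]
ee_rot: [-0.0, 0.695, 0.719, 0.0]
contact_force: [-0.0, -0.3, 0.1]
finger_gap: 1.002
grasp_force: 0.0
```

Request:
arm_command(
  increments=[
    [0,[0,0,0],[0,0,10.5]],
    [0,[0,0,0],[0,0,10.5]],
    [0,[0,0,0],[0,0,10.5]],
    [0,[0,0,0],[0,0,10.5]],
    [0,[0,0,0],[0,0,10.5]],
    [0,[0,0,0],[0,0,10.5]],
    [0,[0,0,0],[0,0,10.5]],
    [0,[0,0,0],[0,0,10.5]],
  ],
)

```text
time: 3.4
tcp_pos: [568.2, -220.6, 183.7]
ee_rot: [-0.0, 0.941, 0.338, 0.0]
contact_force: [0.2, 1.0, 0.1]
finger_gap: 0.998
grasp_force: 0.0
```

```bash
python3 w.py wh
```

```text
3.4 [ 568.18559158 -220.57231232  183.67476971] [-2.72300508e-04  9.40968730e-01  3.38493377e-01  9.37083567e-05] [-5.120e-01  3.030e-01  1.485e+00  1.000e-03  1.354e+00  3.680e-01]
```

View pics/wh.png

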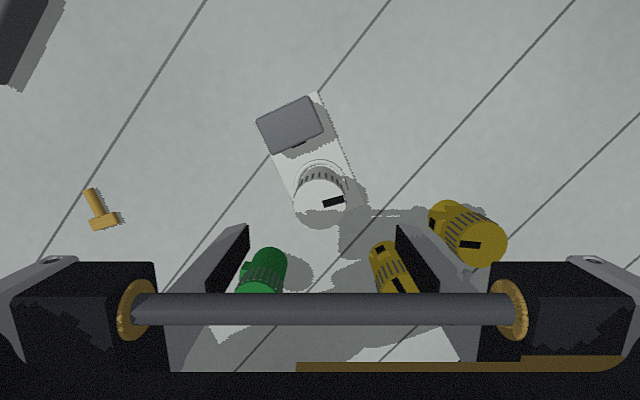

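The head top disc is centred near (320,201), with its dark line running to (344,200). The reader's top corners are near (257,121), (310,96), (324,131) and (275,155), and the eye is near (300,145). The green and yellow look-alikes stay outside the jaws' path.

```bash
python3 - <<'E'
from h import *
import pickle
o,c=pickle.load(open("wh.pkl","rb"))
im=cv2.imread("pics/wh.png");hsv=cv2.cvtColor(im,cv2.COLOR_BGR2HSV)
P=[cast(c,p,52)[:2] for p in((257,121),(310,96),(324,131),(275,155))]
for i in range(4):print(P[i].round(1),np.linalg.norm(P[i]-P[i-1]).round(1),np.degrees(np.arctan2(*(P[i]-P[i-1])[::-1])))
print("block centre",np.mean(P,0), "headtop",cast(c,(320,201),98),"eye",cast(c,(300,145),41))
a,b=cast(c,(322,204),98),cast(c,(344,200),98);print(a,b,np.degrees(np.arctan2(*(b-a)[1::-1])))
o2,c2=pickle.load(open("wd.pkl","rb"))
a,b=cast(c2,(335,224.2),71),cast(c2,(348.3,237.5),71);print("bar",a,b,np.degrees(np.arctan2(*(b-a)[1::-1])))
z=im[85:220,235:385];cv2.imwrite("pics/zh.png",cv2.resize(z,None,fx=4.4,fy=4.4,interpolation=cv2.INTER_CUBIC))
E
```

```text
[ 582.6 -125.2] 37.4 65.78462401035512
[ 634.3 -150.9] 57.8 -26.417043265319194
[ 617.4 -182.6] 35.9 -118.07944177147685
[ 567.2 -159.3] 55.3 155.13219169994497
block centre [ 600.3696942  -154.51093814] headtop [ 568.68336189 -217.92144735   98.        ] eye [ 590.17439461 -172.59268984   41.        ]
[ 567.67122445 -221.08830951   98.        ] [ 583.12367624 -233.94025234   98.        ] -39.75060126568965
bar [488.3725693  192.82044994  71.        ] [505.43024478 202.97231361  71.        ] 30.75896289704719
```

View pics/zh.png

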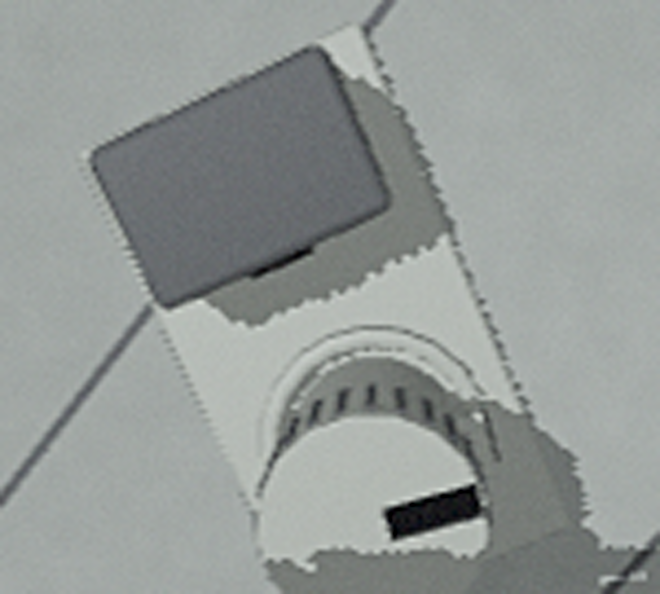

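Refined: head axis ≈ (566.5,-220.5), lens heading ≈ -34°, eye heading ≈ 63.5°, so the turn is about 98° CCW. The block-to-seat distance comes out at 74 mm against the given 75. I'm going down to grip.

Request:
arm_command(
  increments=[
    [0.3,[-0.1,-0.1,4],[0,0,0]],
    [0.3,[-0.1,-0.1,7],[0,0,0]],
    [0.3,[-0.1,-0.1,9.5],[0,0,0]],
    [0.3,[-0.1,-0.1,10.8],[0,0,0]],
    [0.3,[-0.1,-0.1,10.8],[0,0,0]],
    [0.3,[-0.1,-0.1,10.8],[0,0,0]],
  ],
  squeeze=15,
)

```text
time: 3.95
tcp_pos: [566.6, -222.0, 75.5]
ee_rot: [-0.0, 0.94, 0.34, -0.0]
contact_force: [0.8, 0.1, 0.3]
finger_gap: 0.701
grasp_force: 0.0
```

Request:
arm_command(
  increments=[
    [0.6,[0,0,0],[0,0,0]],
    [0.6,[0,0,0],[0,0,0]],
    [0.6,[0,0,0],[0,0,0]],
    [0.6,[0,0,0],[0,0,0]],
    [0.6,[0,0,0],[0,0,0]],
    [0.6,[0,0,0],[0,0,0]],
  ],
)

```text
time: 4.45
tcp_pos: [567.5, -223.4, 77.3]
ee_rot: [0.001, 0.941, 0.339, 0.001]
contact_force: [-1.4, 1.7, 6.0]
finger_gap: 0.504
grasp_force: 14.9
```

Request:
arm_command(
  increments=[
    [0.6,[0,0,0],[0,0,-1.3]],
    [0.6,[0,0,0],[0,0,-2.6]],
    [0.6,[0,0,0],[0,0,-3.9]],
    [0.6,[0,0,0],[0,0,-5.2]],
    [0.6,[0,0,0],[0,0,-6.5]],
    [0.6,[0,0,0],[0,0,-7.8]],
    [0.6,[0,0,0],[0,0,-9]],
    [0.6,[0,0,0],[0,0,-9.8]],
  ],
)

```text
time: 5.12
tcp_pos: [567.6, -223.5, 77.0]
ee_rot: [0.001, 0.714, 0.7, 0.001]
contact_force: [-0.0, 1.6, 4.6]
finger_gap: 0.507
grasp_force: 14.8
```

Request:
arm_command(
  increments=[
    [0.6,[0,0,0],[0,0,-1.3]],
    [0.6,[0,0,0],[0,0,-2.6]],
    [0.6,[0,0,0],[0,0,-3.9]],
    [0.6,[0,0,0],[0,0,-5.2]],
    [0.6,[0,0,0],[0,0,-6.5]],
    [0.6,[0,0,0],[0,0,-7.8]],
    [0.6,[0,0,0],[0,0,-9]],
    [0.6,[0,0,0],[0,0,-9.8]],
  ],
)

```text
time: 5.78
tcp_pos: [567.2, -222.4, 76.2]
ee_rot: [0.001, 0.359, 0.933, 0.001]
contact_force: [0.7, 2.0, 3.1]
finger_gap: 0.498
grasp_force: 14.9
```

Request:
arm_command(
  increments=[
    [0.6,[0,0,0],[0,0,0]],
    [0.6,[0,0,0],[0,0,0]],
  ],
)

```text
time: 5.95
tcp_pos: [567.0, -222.9, 76.1]
ee_rot: [0.001, 0.362, 0.932, 0.0]
contact_force: [-0.1, 1.7, 3.3]
finger_gap: 0.501
grasp_force: 14.9
```

Request:
arm_command(
  increments=[
    [0.3,[0,0,0],[0,0,0]],
    [0.3,[0,0,0],[0,0,0]],
    [0.3,[0,0,0],[0,0,0]],
    [0.3,[0,0,0],[0,0,0]],
    [0.3,[0,0,-3],[0,0,0]],
    [0.3,[0,0,-6.5],[0,0,0]],
    [0.3,[0,0,-10.8],[0,0,0]],
    [0.3,[0,0,-10.8],[0,0,0]],
  ],
)

```text
time: 6.62
tcp_pos: [571.2, -225.9, 192.9]
ee_rot: [0.008, 0.361, 0.932, -0.001]
contact_force: [2.4, -0.6, 1.6]
finger_gap: 0.699
grasp_force: 0.0
```

```bash
python3 w.py wh2; python3 - <<'E'
import cv2
cv2.imwrite("pics/zh2.png",cv2.resize(cv2.imread("pics/wh2.png")[80:280,200:440],None,fx=3,fy=3,interpolation=cv2.INTER_CUBIC))
E
```

```text
6.6167 [ 571.21597991 -225.86830405  192.89849124] [ 0.00790384  0.3611209   0.93248456 -0.00133341] [-0.517  0.294  1.477 -0.     1.355 -1.349]
```

View pics/zh2.png

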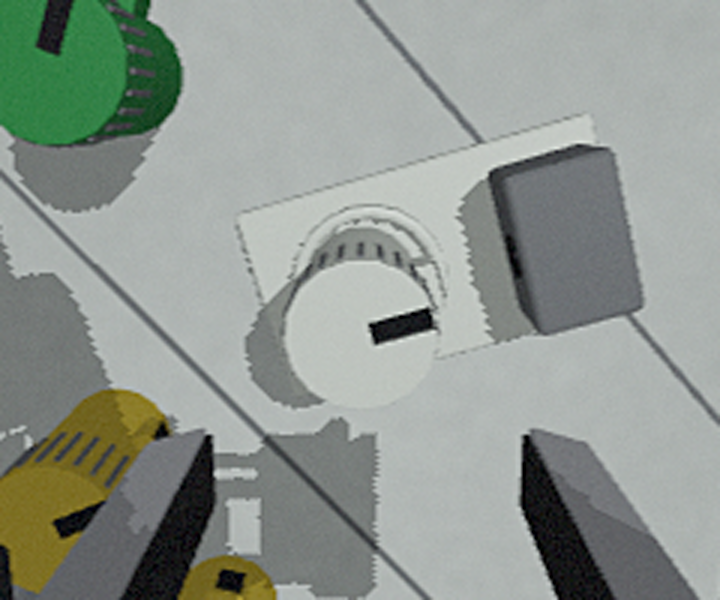

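The line on the head's top, crop (370,334) to (433,318), runs nearly parallel to the plate edge, (240,213) to (590,115). I'll work out the angle left over.

```bash
python3 - <<'E'
from h import *
import pickle
o,c=pickle.load(open("wh2.pkl","rb"))
f=lambda x,y,z:cast(c,(200+(x+.5)/3-.5,80+(y+.5)/3-.5),z)[:2]
ang=lambda d:np.degrees(np.arctan2(d[1],d[0]))
print("line",ang(f(432,318.5,98)-f(371,333.5,98)),"plate",ang(f(590,115,8)-f(240,213,8)))
h=f(363,333,98);P=[f(490,178,52),f(610,148,52),f(643,306,52),f(545,332,52)]
h2=f(372,333.5,98)
print("head",h,h2,"block",np.mean(P,0),[ang(P[i]-P[i-1]) for i in range(4)],[np.linalg.norm(P[i]-P[i-1]) for i in range(4)])
d=np.mean(P,0)-h;print(np.hypot(*d),ang(d),"eye",f(514,258,41), ang(f(514,258,41)-h))
print(ang(f(432,318.5,98)-h))
E
```

```text
line 61.8232603113797 plate 63.03242397813131
head [ 563.93102856 -221.2940316 ] [ 565.91296651 -219.35809375] block [ 597.80091056 -152.74198867] [np.float64(159.42595054916154), np.float64(61.56508921823455), np.float64(-26.38430693882171), np.float64(-116.91361534058878)] [np.float64(58.842259262349145), np.float64(41.88206792000433), np.float64(57.372977709129174), np.float64(35.89991796801903)]
76.46274580676156 63.70715286553814 eye [ 590.66720799 -171.11814384] 61.94911533427608
59.81425854767475
```

The head is within about 3° of the eye (tolerance 15°) and its axis is within about 1.5 mm of the seat. Next is the dial, gripping across the bar with the closing line at 121°.

Request:
arm_command(
  increments=[
    [0.3,[17.3,12.3,0],[0,0,-7.3]],
    [0.3,[17.3,12.3,0],[0,0,-7.3]],
    [0.3,[17.3,12.3,0],[0,0,-7.3]],
    [0.3,[17.3,12.3,0],[0,0,-7.3]],
    [0.3,[17.3,12.3,0],[0,0,-7.3]],
    [0.3,[17.3,12.3,0],[0,0,-7.3]],
    [0.3,[17.3,12.3,0],[0,0,-7.3]],
    [0.3,[17.3,12.3,0],[0,0,-7.3]],
  ],
)

```text
time: 7.33
tcp_pos: [521.0, -15.8, 182.6]
ee_rot: [-0.001, 0.051, 0.999, -0.0]
contact_force: [0.3, -0.5, 0.3]
finger_gap: 0.698
grasp_force: 0.0
```

```bash
cat > go.py <<'E'
from h import *
import sys
from scipy.spatial.transform import Rotation as Ro
t=np.array(list(map(float,sys.argv[1:4])));o=ctrl.get_obs();M=Ro.from_quat(o["ee_rot"][[1,2,3,0]]).as_matrix()
psi=np.degrees(np.arctan2(M[1,1],M[0,1]));print(o["time"],o["tcp_pos"],"psi",psi,"shift cm",M.T@(t-o["tcp_pos"])/10,"wz",-(float(sys.argv[4])-psi)/5)
E
python3 go.py 480.5 189 150 121
```

```text
7.3333 [520.95419224 -15.76855925 182.62614577] psi 84.15457203643287 shift cm [ 6.10651805 19.96098321  3.25288886] wz -7.369085592713427
```

Request:
arm_command(
  increments=[
    [0.5,[6.1,20,3.2],[0,0,-7.4]],
    [0.5,[6.1,20,3.2],[0,0,-7.4]],
    [0.5,[6.1,20,3.2],[0,0,-7.4]],
    [0.5,[6.1,20,3.2],[0,0,-7.4]],
    [0.5,[6.1,20,3.2],[0,0,-7.4]],
    [0.5,[6.1,20,3.2],[0,0,-7.4]],
    [0.5,[6.1,20,3.2],[0,0,-7.4]],
    [0.5,[6.1,20,3.2],[0,0,-7.4]],
  ],
  squeeze=35,
)

```text
time: 8.0
tcp_pos: [481.8, 188.1, 151.1]
ee_rot: [-0.0, -0.267, 0.964, -0.001]
contact_force: [1.2, -0.2, -0.3]
finger_gap: 0.5
grasp_force: 0.0
```

```bash
python3 go.py 480.5 189 60 121
```

```text
8.0 [481.77078219 188.13523335 151.10034299] psi 121.01269475192869 shift cm [0.05772236 0.14818659 9.10994297] wz 0.002538950385738303
```

Request:
arm_command(
  increments=[
    [0.5,[0.1,0.1,4],[0,0,0]],
    [0.5,[0.1,0.1,7],[0,0,0]],
    [0.5,[0.1,0.1,8.5],[0,0,0]],
    [0.5,[0.1,0.1,9.1],[0,0,0]],
    [0.5,[0.1,0.1,9.1],[0,0,0]],
    [0.5,[0.1,0.1,9.1],[0,0,0]],
  ],
)

```text
time: 8.5
tcp_pos: [481.0, 188.7, 61.2]
ee_rot: [0.001, -0.267, 0.964, -0.0]
contact_force: [-0.2, -0.5, -0.2]
finger_gap: 0.499
grasp_force: 0.0
```

Request:
arm_command(
  increments=[
    [0.95,[0,0,0],[0,0,0]],
    [0.95,[0,0,0],[0,0,0]],
    [0.95,[0,0,0],[0,0,0]],
    [0.95,[0,0,0],[0,0,0]],
    [0.95,[0,0,0],[0,0,0]],
    [0.95,[0,0,0],[0,0,0]],
    [0.95,[0,0,0],[0,0,0]],
    [0.95,[0,0,0],[0,0,0]],
  ],
)

```text
time: 9.17
tcp_pos: [480.8, 188.6, 61.0]
ee_rot: [0.001, -0.269, 0.963, -0.002]
contact_force: [1.7, -5.1, 0.5]
finger_gap: 0.127
grasp_force: 35.0
```

Gripped: the gap is 11.9 mm, matching the 12 mm bar. Turning clockwise.

Request:
arm_command(
  increments=[
    [0.95,[0,0,0],[0,0,0.8]],
    [0.95,[0,0,0],[0,0,1.6]],
    [0.95,[0,0,0],[0,0,2.4]],
    [0.95,[0,0,0],[0,0,3.2]],
    [0.95,[0,0,0],[0,0,4]],
    [0.95,[0,0,0],[0,0,4.8]],
    [0.95,[0,0,0],[0,0,5.6]],
    [0.95,[0,0,0],[0,0,6.2]],
  ],
)

```text
time: 9.83
tcp_pos: [480.8, 188.7, 61.0]
ee_rot: [0.001, -0.001, 1.0, -0.001]
contact_force: [2.2, -4.6, 0.6]
finger_gap: 0.125
grasp_force: 35.0
```

Request:
arm_command(
  increments=[
    [0.95,[0,0,0],[0,0,0.8]],
    [0.95,[0,0,0],[0,0,1.6]],
    [0.95,[0,0,0],[0,0,2.4]],
    [0.95,[0,0,0],[0,0,3.2]],
    [0.95,[0,0,0],[0,0,4]],
    [0.95,[0,0,0],[0,0,4.8]],
    [0.95,[0,0,0],[0,0,5.6]],
    [0.95,[0,0,0],[0,0,6.2]],
  ],
)

```text
time: 10.5
tcp_pos: [480.8, 188.7, 61.0]
ee_rot: [0.002, 0.267, 0.964, -0.001]
contact_force: [2.4, -4.8, 1.5]
finger_gap: 0.125
grasp_force: 35.0
```

Request:
arm_command(
  increments=[
    [0.95,[0,0,0],[0,0,0]],
    [0.95,[0,0,0],[0,0,0]],
    [0.95,[0,0,0],[0,0,0]],
    [0.95,[0,0,0],[0,0,0]],
    [0.95,[0,0,0],[0,0,0]],
    [0.95,[0,0,0],[0,0,0]],
  ],
)

```text
time: 11.0
tcp_pos: [480.8, 188.8, 61.0]
ee_rot: [0.002, 0.265, 0.964, -0.001]
contact_force: [2.8, -4.5, 1.2]
finger_gap: 0.121
grasp_force: 35.0
```

```bash
python3 go.py 480.5 189 60 59; python3 w.py we; python3 - <<'E'
from h import *
print(ctrl.get_obs()["moment"])
a=cv2.imread("pics/we.png")[120:320,200:440]
s=ctrl.capture("side")[:,:,::-1];t=ctrl.capture("top")[:,:,::-1]
r=lambda i,h:cv2.resize(i,(400,h),interpolation=cv2.INTER_CUBIC)
cv2.imwrite("pics/e.png",np.vstack([np.hstack([r(a,300),r(s[155:215,260:340],300)]),np.hstack([r(s[230:278,310:374],300),r(t[180:228,360:424],300)])]))
E
```

```text
11.0 [480.7967674  188.7843108   60.99989994] psi 59.31261630918589 shift cm [0.03687501 0.00348082 0.09986012] wz 0.06252326183717827
11.0 [480.7967674  188.7843108   60.99989994] [ 1.56786308e-03  2.64607444e-01  9.64354575e-01 -8.34340842e-04] [ 0.208  0.266  1.817 -0.003  1.056 -0.825]
[-0.96647584 -0.3670896   0.14150245]
```

View pics/e.png

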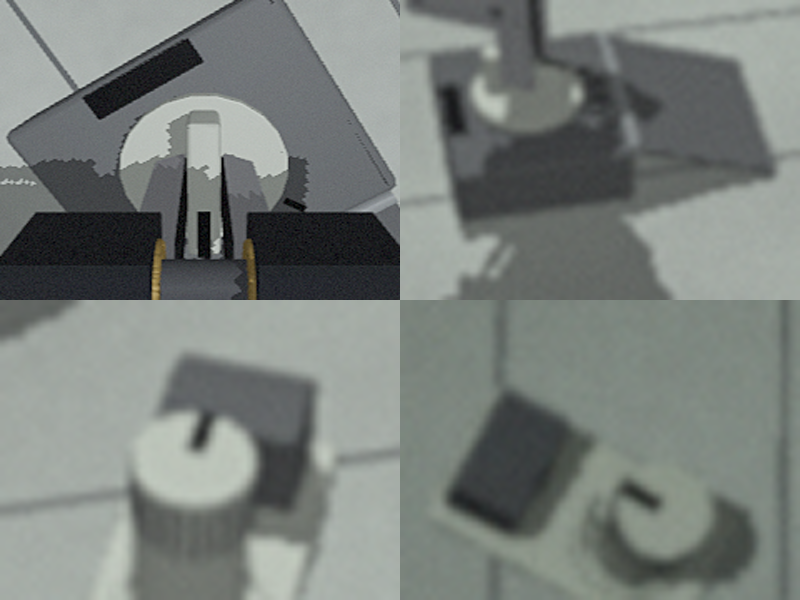

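The bar is pinched between the fingers and points at about -31°, so the dial stands near 1.07 rad. The head's line still points at the reader. Handing in.

```bash
python3 -c "
from station import ctrl
print(ctrl.close_job())"
```

```text
the job is handed in; nothing more can be done
None
```

I handed the job in at about 11 s of the 67 s: the head is seated with its lens within about 3° of the eye (15° allowed), and the gripper is holding the dial at about 1.07 rad, past the third click; no verdict came back.

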